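Sort two easel bolts on the thread gauges

ROBOT

A 7-joint arm with a two-finger parallel gripper is mounted at the origin on the work surface. World frame = base frame: x ahead of the robot, y to its left, z up, the work surface at z = 0. Lengths are in m, angles in rad, forces in N, time in s.
With the tool pointing down it reaches from about 0.4 to 0.925 m from the base axis. Payload 4.1 kg.
Tool frame: the origin (TCP) lies midway between the tips of the shut fingers; the grasp point (between the pads) lies arm.grasp_offset behind it (arm.grasp_offset is the distance from the TCP to the grasp point, in m); z points along the fingers, y is the line along which they close (so a half turn about z gives the same grasp; the last joint's range is limited). The gripper opens to 85 mm and grips with 20 to 120 N. Pads are 22 mm wide; open, the fingers measure 114 mm over their backs; the gripper's body (76 mm by 85 mm) begins 54 mm behind the grasp point. The pads swing forward as they close: fully open they stand 13 mm farther back than shut.
Start: joints at [-1.27, 0.398, 0.045, 1.537, -0.019, 1.207, -0.051], TCP at [0.253, 0.599, 0.231] pointing down, gripper open.
Joint ranges: [-2.82, 2.82], [-0.49, 2.23], [-1.37, 1.46], [0, 2.46], [-1.36, 4.5], [0.23, 2], [-2.94, 2.94]. Speed limits (rad/s): [2.57, 2.57, 3.14, 3.14, 3.14, 3.14, 3.14].

INTERFACE

Orientations are given as a unit quaternion [x, y, z, w].
In Python, from plant import arm, fingers, planner, status, viewer, workorder gives the robot as it stands. Calls block until the motion is done:
- arm.goto(position, orientation): joint-space move of the TCP to a pose.
- arm.movel(position, attitude=None, feed=0.15): straight line of the TCP; attitude=None keeps the orientation; feed is the mean speed in m/s.
- arm.goto_joints(angles): joint-space move.
- fingers.open_gripper() and fingers.grab(): open the fingers fully, or close them until they stop; the grip force is fixed at half the most.
- arm.pause(seconds).
- planner.inverse_kinematics(position, orientation): joint angles nearest the present ones, or None.
- status.get_obs(): the state.
- viewer.capture(name): name is "scene" or "top" or "wrist"; returns (picture, depth): 480x640x3 uint8, red, green, blue; 480x640 float32, m along the optical axis (not along the pixel's ray), 0 where there is no reading.
- viewer.camera_info(name): a dict with "intrinsics" (3x3 intrinsics, pixels), "k1" (the pictures are not rectified: a ray, as slopes to the right and down, at radius r is drawn at 1 + k1 r^2 times it, then the intrinsics apply), "position" and "orientation" of the camera in the world; the wrist camera has in their place "hand_eye" (4x4, takes a point from camera to tool coordinates, whose origin is the TCP and whose axes are the flange's). Camera axes: x right, y down, z forward; pixel columns grow to the right and rows downward; lengths in m; the calibration is good to about 2 mm. A picture is of the moment at which its call begins: read the wrist's pose just before it. camera_info takes no time and is no camera call.
A pose or a line that the arm cannot do raises arm.PlanningError and nothing moves.
- workorder.sign_off(): hands the job in; it is judged then, once.
Trained networks look in the newest picture that a camera, given by its name, has taken for a name from the list of things; names that differ only in an ending like _2 or _b are one class to them, and where a whole thing is asked for, a point or a joint stands for the part that bears it (a point fixed in the world has none). Each returns a list of dicts, best first, with "p" (0 to 1); they miss things now and then, are a little off and sometimes report something else, mostly with a low value. They report only what shows in the picture. A call takes as long as a camera call. They do not tell look-alikes from the thing itself.
- viewer.recognise(thing, camera): "location" ([x, y, z] in m, in world coordinates, good to about 4 mm: the middle of the surface that is visible of it).
- viewer.masks_of(thing, camera): "region" (480x640 bool, what is visible of it).
- viewer.tip_of(thing, camera): "location" ([x, y, z] in m, in world coordinates, good to about 4 mm: a listed point, or the origin of a listed thing).
The state is a dict: "t": time; "joints": joint angles; "qd": joint speeds; "tau": joint torques, N m; "ee_pos": TCP position; "ee_rot": TCP orientation; "contact_force": force on the tool from outside, world axes, zero at the start; "moment": the same for the moment, N m; "gripper_width": finger opening in m; "gripper_force": force on a finger pad.
Only numpy, scipy, OpenCV 4.12 (cv2) and the standard library are available. Lean on these libraries where they do the work, as an engineer would, in place of code of your own. Each camera call takes 0.05 s, during which the arm holds its last target. There are 200 camera calls.

TASK

Two wooden easel bolts lie on the painter's trolley, one with a fine thread and one with a coarse thread, beside two sloping thread gauges, one with close-set teeth and one with wide-set teeth. Lay each bolt gently, head at the low end, in the gauge whose teeth match its thread, so that the thread sits fully down between the teeth and the shank rests in the saddle, and let go. Do not push the other things about.

Things in the scene. Friction and masses are not known exactly. Their poses are not given: they have to be found in the camera images.
- fine_bolt: Fine wooden easel bolt, 127 mm long, 90 g, lying on the table. Origin: on its axis, mid-thread; x along the axis, head to tip. Thread: 6 ridges 27-28 mm across, 8 mm apart, x -22 to 22 mm, on an 18 mm core ending at x 27. Bare 18 mm shank x -84 to -24 (grip near -46, by the centre of mass). Hexagonal head, 28 mm across flats, x -100 to -84. Any roll about x will do.
- coarse_bolt: Coarse wooden easel bolt, 127 mm long, 90 g, lying on the table. Origin: on its axis, mid-thread; x along the axis, head to tip. Thread: 4 ridges 27-28 mm across, 12 mm apart, x -22 to 22 mm, on an 18 mm core ending at x 27. Bare 18 mm shank x -84 to -24 (grip near -46, by the centre of mass). Hexagonal head, 28 mm across flats, x -100 to -84. Any roll about x will do.
- fine_gauge: Fine gauge, fixed: bed sloping 25 deg, rising towards the robot. Frame = frame of the fine bolt when seated, 81 mm up: x up the slope along the bolt, z square off the bed (bed face z -28 mm). 5 V-notched teeth, 2 mm thick, 8 mm apart, mid one at x 0, bear on the core; play +-1 mm along x. Shank V-saddle x -78 to -70, room for fingers x -70 to -18. Wrong thread rides 5 mm high.
- coarse_gauge: Coarse gauge, fixed: bed sloping 25 deg, rising towards the robot. Frame = frame of the coarse bolt when seated, 81 mm up: x up the slope along the bolt, z square off the bed (bed face z -28 mm). 3 V-notched teeth, 4 mm thick, 12 mm apart, mid one at x 0, bear on the core; play +-1.2 mm along x. Shank V-saddle x -78 to -70, room for fingers x -70 to -18. Wrong thread rides 5 mm high.
- fine_bolt_head (a point): Middle of the fine bolt's head end face, at x = -100 mm of the bolt.
- coarse_bolt_head (a point): Middle of the coarse bolt's head end face, at x = -100 mm of the bolt.
- glue_bottle: Bystander: white glue bottle, 54 mm across, 130 mm high; origin under its centre.
- ink_jar: Bystander: brown ink jar with blue cap, 48 mm across, 75 mm high; origin under its centre.
- dropper_bottle: Bystander: small brown bottle with red cap, 36 mm across, 85 mm high; origin under its centre.
- flat_tin: Bystander: flat round metal tin, 82 mm across, 24 mm high; origin under its centre.
- eraser: Bystander: grey block eraser, 46 x 22 x 12 mm high, lying between the bolts; origin under its centre.
- pill_tray: Bystander: small red open tray, 60 x 60 x 28 mm high; origin under its centre.
Not all that is in view belongs to the job. Leave any blue look-alike of the part that bears fine_gauge alone. Leave any blue look-alike of the fine_bolt alone.

How it is judged:
By the outcome, as a careful person would: the job done as asked, in the order asked, and still so for the second after the job is handed in, with the robot touching nothing.
It also fails if it takes over 72 s, if anything falls off the work surface, if the arm or the gripper's body presses on something with over 40 N, if the wrist force passes 120 N, or if a joint passes its speed limit or range.

## Working session

There is one attempt and no reset: what is moved stays moved. The work goes in short steps, each a Python script; the robot and the scene stay as the last script left them, time stands still between calls to the robot, and variables do not carry over. Pictures are saved under pics/ and viewed, at most 10 in all, crops included, and the job is handed in when it is done.

```bash
ls; mkdir -p pics; python3 - <<'E'
from plant import arm,viewer,status
import cv2,numpy as np
o=status.get_obs();print(o['t'],o['ee_pos'],o['ee_rot'],arm.grasp_offset,o['gripper_width'])
for n in ('top','scene'):
    p,d=viewer.capture(n);cv2.imwrite(f'pics/{n}0.png',p[...,::-1]);np.savez(f'{n}0.npz',p=p,d=d)
    i=viewer.camera_info(n);print(n,i)
    for t in ('fine_bolt','coarse_bolt','fine_gauge','coarse_gauge','fine_bolt_head','coarse_bolt_head'):
        print(t,[(np.round(r['location'],3),round(r['p'],2)) for r in viewer.tip_of(t,n)])
print(viewer.camera_info('wrist'))
E
```

```text
pics
0.0 [0.25275889 0.59814931 0.23024868] [ 1.98526516e-01  9.80095017e-01 -9.83443893e-04 -1.12857034e-04] 0.0187 0.08545293783107108
top {'intrinsics': array([[560.74511325,   0.        , 320.49221536],
       [  0.        , 560.74511325, 236.83855935],
       [  0.        ,   0.        ,   1.        ]]), 'k1': -0.07643077980822839, 'position': array([ 0.33836132, -0.02163941,  1.23658978]), 'orientation': array([ 0.71435276, -0.69383729,  0.07355315, -0.05366466])}
fine_bolt [(array([ 0.525, -0.124,  0.011]), 0.97), (array([ 0.395, -0.126,  0.014]), 0.88)]
coarse_bolt [(array([ 0.455, -0.33 ,  0.012]), 0.8)]
fine_gauge [(array([0.347, 0.034, 0.082]), 0.94), (array([0.573, 0.073, 0.08 ]), 0.59)]
coarse_gauge [(array([0.532, 0.252, 0.09 ]), 0.75)]
fine_bolt_head [(array([ 0.624, -0.112,  0.012]), 0.7), (array([ 0.39 , -0.224,  0.014]), 0.67)]
coarse_bolt_head [(array([ 0.551, -0.348,  0.015]), 0.79), (array([ 0.614, -0.439, -0.003]), 0.28)]
scene {'intrinsics': array([[518.44987793,   0.        , 322.36574986],
       [  0.        , 518.44987793, 238.67344073],
       [  0.       
[... 571 characters left out ...]
5]), 0.71), (array([ 0.388, -0.226,  0.012]), 0.7), (array([ 0.714, -0.263, -0.   ]), 0.3)]
coarse_bolt_head [(array([ 0.55 , -0.342,  0.014]), 0.6)]
{'intrinsics': array([[413.91672022,   0.        , 325.7683714 ],
       [  0.        , 413.91672022, 239.20308262],
       [  0.        ,   0.        ,   1.        ]]), 'k1': -0.0876268193587798, 'hand_eye': array([[-1.17147103e-03, -9.51920765e-01, -3.06342105e-01,
         7.94358074e-02],
       [ 9.99999290e-01, -1.04804311e-03, -5.67392468e-04,
         5.20715130e-04],
       [ 2.19052940e-04, -3.06342553e-01,  9.51921316e-01,
        -1.42359560e-01],
       [ 0.00000000e+00,  0.00000000e+00,  0.00000000e+00,
         1.00000000e+00]])}
```

View pics/top0.png

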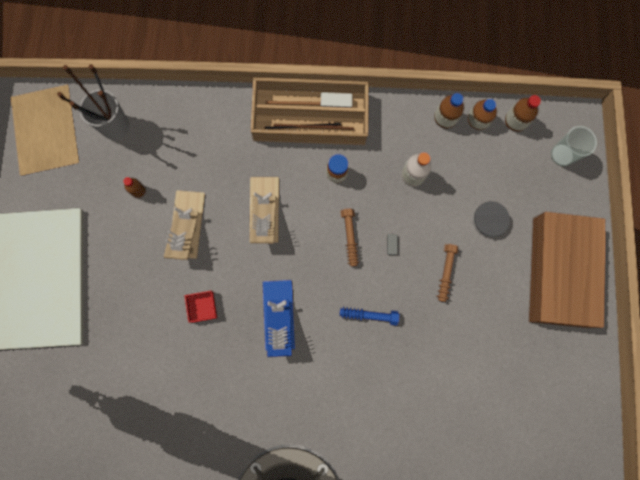

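View pics/scene0.png

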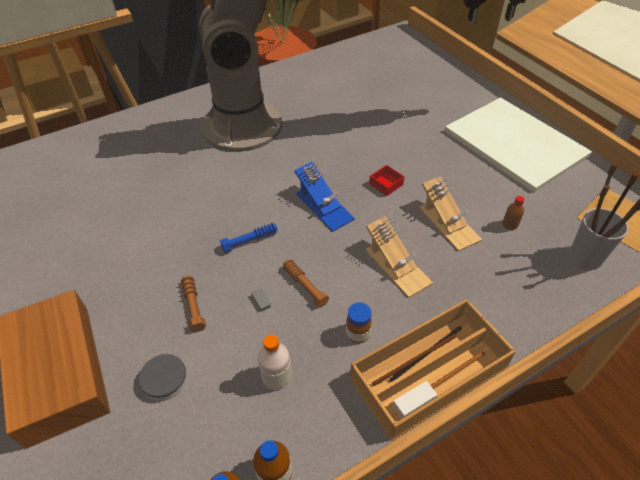

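```bash
cat > h.py <<'E'
import numpy as np,cv2
from scipy.spatial.transform import Rotation as R
from plant import arm,fingers,planner,status,viewer,workorder
def cam(name,o=None):
    i=viewer.camera_info(name)
    if name=='wrist':
        T=np.eye(4);T[:3,:3]=R.from_quat(o['ee_rot']).as_matrix();T[:3,3]=o['ee_pos'];T=T@i['hand_eye']
    else:
        T=np.eye(4);T[:3,:3]=R.from_quat(i['orientation']).as_matrix();T[:3,3]=i['position']
    return i['intrinsics'],np.array([i['k1'],0,0,0,0.]),T
def shot(name,tag):
    o=status.get_obs();p,d=viewer.capture(name);K,D,T=cam(name,o)
    cv2.imwrite(f'pics/{tag}.png',p[...,::-1]);np.savez(f'{tag}.npz',p=p,d=d,K=K,D=D,T=T);return p,d,K,D,T
def cloud(d,K,D,T):   # world points HxWx3
    v,u=np.mgrid[:480,:640];uv=np.stack([u,v],-1).reshape(-1,1,2).astype(float)
    s=cv2.undistortPoints(uv,K,D).reshape(-1,2)
    P=np.c_[s,np.ones(len(s))]*d.reshape(-1,1)
    return (P@T[:3,:3].T+T[:3,3]).reshape(480,640,3)
def proj(P,K,D,T):
    Ti=np.linalg.inv(T);r,_=cv2.Rodrigues(Ti[:3,:3])
    return cv2.projectPoints(np.atleast_2d(P).astype(float),r,Ti[:3,3],K,D)[0].reshape(-1,2)
def quat(xa,za):      # tool orientation with z along za and x near xa
    z=np.array(za,float);z/=np.linalg.norm(z);y=np.cross(z,xa);y/=np.linalg.norm(y)
    return R.from_matrix(np.c_[np.cross(y,z),y,z]).as_quat()
E
python3 - <<'E'
from h import *
ik=planner.inverse_kinematics
s,c=np.sin(np.radians(25)),np.cos(np.radians(25))
for n,p,x,z in [('gview+',(.60,.16,.25),(1,0,0),(0,0,-1)),('gview-',(.52,.16,.25),(-1,0,0),(0,0,-1)),
  ('bview+',(.52,-.22,.27),(1,0,0),(0,0,-1)),('bview-',(.46,-.22,.27),(-1,0,0),(0,0,-1)),
  ('tilt+',(.6,.07,.07),(1,0,0),(-s,0,-c)),('tilt-',(.6,.07,.07),(-1,0,0),(-s,0,-c)),
  ('tiltc+',(.58,.25,.07),(1,0,0),(-s,0,-c)),('tiltc-',(.58,.25,.07),(-1,0,0),(-s,0,-c)),
  ('back-',(.6,.07,.07),(-1,0,0),(0,0,-1)),]:
    j=ik(np.array(p),quat(x,z));print(n,None if j is None else np.round(j,2))
t=status.get_obs()['t']
q=quat((1,0,0),(0,0,-1))
try: arm.goto(np.array([.60,.16,.26]),q)
except arm.PlanningError as e: print(e);arm.goto(np.array([.52,.16,.26]),quat((-1,0,0),(0,0,-1)))
print(status.get_obs()['t']-t)
shot('wrist','wg')
for t in('fine_gauge','coarse_gauge'):print(t,[(np.round(r['location'],4),r['p']) for r in viewer.tip_of(t,'wrist')])
E
```

```text
gview+ [-0.86  0.41  0.72  1.6  -0.28  1.24 -1.66]
gview- [-0.65  0.2   0.32  1.77 -0.07  1.18  1.26]
bview+ [-0.56  0.43  1.19  1.71 -0.42  1.28 -0.85]
bview- [-0.7   0.31  1.3   1.83 -0.32  1.24  2.27]
tilt+ [-0.57  0.86  0.7   1.45 -0.49  1.48 -1.35]
tilt- [-0.32  0.75  0.26  1.44 -0.22  1.41  1.57]
tiltc+ [-0.76  0.87  0.64  1.39 -0.56  1.5  -1.59]
tiltc- [-0.48  0.77  0.16  1.38 -0.26  1.42  1.31]
back- [-0.43  0.5   0.32  1.81 -0.2   0.86  1.55]
2.0167
fine_gauge [(array([0.3468, 0.0311, 0.0805]), 0.81), (array([ 0.5272, -0.1228,  0.0113]), 0.61), (array([0.5818, 0.0764, 0.0784]), 0.57), (array([ 0.7146, -0.0862,  0.0026]), 0.51)]
coarse_gauge [(array([0.5373, 0.2515, 0.0816]), 0.93), (array([0.5762, 0.0778, 0.0815]), 0.32)]
```

View pics/wg.png

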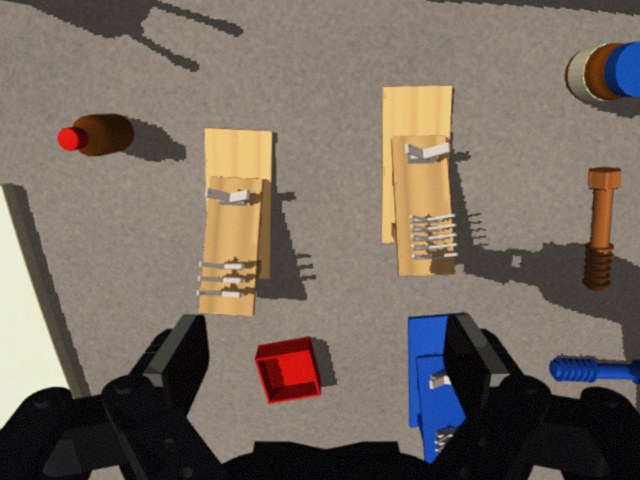

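```bash
python3 - <<'E'
from h import *
t=status.get_obs()['t']
arm.goto(np.array([.55,-.22,.25]),quat((1,0,0),(0,0,-1)))
print(status.get_obs()['t']-t)
shot('wrist','wb')
for t in('fine_bolt','coarse_bolt','fine_bolt_head','coarse_bolt_head'):
    print(t,[(np.round(r['location'],4),r['p']) for r in viewer.tip_of(t,'wrist')])
for t in('fine_bolt','coarse_bolt'):
    for k,r in enumerate(viewer.masks_of(t,'wrist')): print(t,r['p'],r['region'].sum());np.save(f'm_{t}{k}.npy',r['region'])
E
```

```text
1.4249999999999998
fine_bolt [(array([ 0.3981, -0.1288,  0.0087]), 0.73), (array([ 0.5288, -0.1241,  0.0088]), 0.65)]
coarse_bolt [(array([ 0.4484, -0.3302,  0.0149]), 0.55)]
fine_bolt_head [(array([ 0.6231, -0.1107,  0.0171]), 0.64), (array([ 0.3871, -0.2244,  0.0121]), 0.6)]
coarse_bolt_head [(array([ 0.5526, -0.3413,  0.0139]), 0.82)]
fine_bolt 0.92 2535
fine_bolt 0.79 3493
coarse_bolt 0.89 2911
```

The wrist picture shows the 3-tooth wooden coarse gauge (teeth near (225,280), saddle (228,196)). The 5-tooth wooden fine gauge has teeth near (433,236) and its saddle at (428,152). The blue look-alike gauge is at (435,390).

View pics/wb.png

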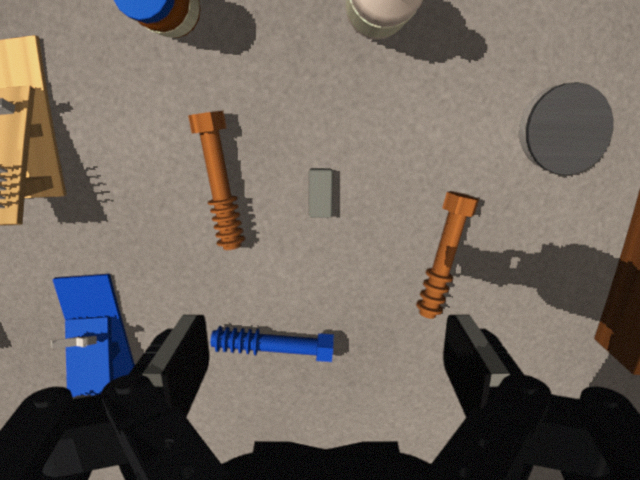

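```bash
python3 - <<'E'
from h import *
z=np.load('wg.npz');p=z['p'];K,D,T=z['K'],z['D'],z['T']
a=cv2.resize(p[120:325,190:290],None,fx=2.9,fy=2.9,interpolation=cv2.INTER_CUBIC)
b=cv2.resize(p[80:285,375:475],None,fx=2.9,fy=2.9,interpolation=cv2.INTER_CUBIC)
cv2.imwrite('pics/gcrop.png',np.hstack([a,b])[...,::-1]);print(a.shape)
C=cloud(z['d'],K,D,T)
for n,(u0,u1,v0,v1) in dict(coarse=(216,252,212,254),fine=(405,440,172,207)).items():
    P=C[v0:v1,u0:u1].reshape(-1,3);P=P[P[:,2]>.01];m=P.mean(0);nn=np.linalg.svd(P-m)[2][2];nn*=np.sign(nn[2])
    print(n,m,nn,np.degrees(np.arccos(nn[2])),np.std((P-m)@nn))
Cg=C
z=np.load('wb.npz');C=cloud(z['d'],z['K'],z['D'],z['T'])
print('table z',np.median(Cg[100:120,300:350,2]),np.median(C[200:300,300:340,2]))
for f in('m_fine_bolt0','m_fine_bolt1','m_coarse_bolt0'):
    m=np.load(f+'.npy');v,u=np.nonzero(m);P=C[m];P=P[P[:,2]>.006];print(f,u.mean(),v.mean(),u.min(),u.max(),v.min(),v.max(),P.mean(0),np.percentile(P[:,2],98))
E
```

```text
(594, 290, 3)
coarse [0.56660971 0.24773493 0.03761826] [0.10917077 0.96127108 0.25306056] 75.34130562449492 0.009405693563265547
fine [0.6077108  0.07651927 0.0384228 ] [ 0.56309663 -0.81834448  0.11504129] 83.39399326605506 0.008826285887583617
table z -0.00019395830182852847 -0.00010599495282889726
m_fine_bolt0 272.66745562130177 343.0232741617357 211 332 326 361 [ 0.39742637 -0.16274215  0.02197251] 0.02835055059576353
m_fine_bolt1 218.24133982250214 178.48067563698825 188 245 110 250 [ 0.56618732 -0.12008406  0.0229813 ] 0.028554853781460977
m_coarse_bolt0 445.41429062177946 252.96942631398144 417 478 191 319 [ 0.49539834 -0.33123052  0.02266785] 0.028495119746490882
```

View pics/gcrop.png

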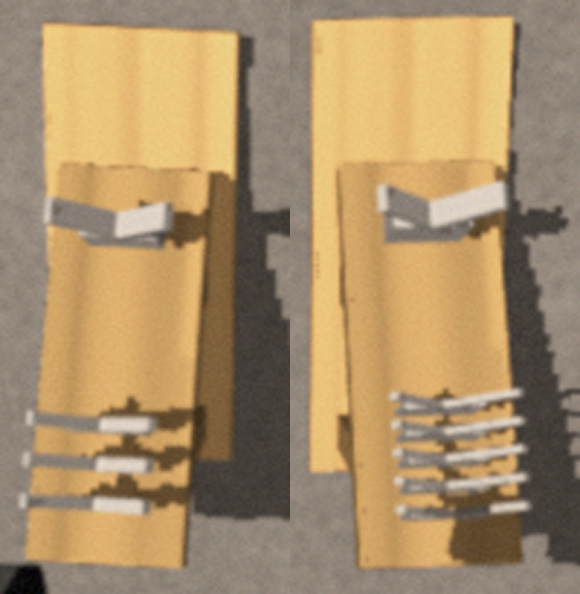

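The wrist view over the bolts shows three candidates:
- Wooden 6-ridge bolt at (218,178): this is fine_bolt.
- Wooden 4-ridge bolt at (445,253): this is coarse_bolt.
- Blue 6-ridge look-alike at (273,343): I leave it alone.

The crop confirms the gauges: 3 thick teeth on the left (coarse) and 5 thin teeth on the right (fine).

```bash
cat >> h.py <<'E'
def ortho(name,O,xa,za,ext,res=.0005):
    """resample cloud to (x,y)->height map in a frame, for points with depth"""
    f=np.load(name+'.npz');C=cloud(f['d'],f['K'],f['D'],f['T']);ok=f['d']>0
    Rm=np.c_[xa,np.cross(za,xa),za];return (C-O)@Rm,ok,f['p']
def gframe(x,y,yaw):  # gauge: x axis up slope toward robot, heading pi+yaw
    c,s=np.cos(np.radians(25)),np.sin(np.radians(25));h=np.array([-np.cos(yaw),-np.sin(yaw),0])
    xa=c*h+np.array([0,0,s]);za=np.array([0,0,c])-s*h
    return np.array([x,y,.081]),np.c_[xa,np.cross(za,xa),za]
E
python3 - <<'E'
from h import *
f=np.load('wg.npz');C=cloud(f['d'],f['K'],f['D'],f['T']);ok=f['d']>0
for n,(x,y,u0,u1,v0,v1,st) in dict(coarse=(.537,.2515,195,275,175,318,((212,262,208,255))),fine=(.578,.0775,388,470,132,280,(402,445,168,208))).items():
    a=(slice(st[2],st[3]),slice(st[0],st[1]));P=C[a][ok[a]]
    best=None;rng=np.random.default_rng(0)
    for _ in range(300):
        q=P[rng.choice(len(P),3,False)];nn=np.cross(q[1]-q[0],q[2]-q[0]);l=np.linalg.norm(nn)
        if l<1e-7: continue
        nn/=l;k=abs((P-q[0])@nn)<.0015
        if best is None or k.sum()>best.sum():best=k
    Q=P[best];m=Q.mean(0);nn=np.linalg.svd(Q-m)[2][2];nn*=np.sign(nn[2])
    yaw=np.arctan2(nn[1],nn[0]);print(n,best.mean(),'slope',np.degrees(np.arccos(nn[2])),'yaw',np.degrees(yaw))
    O,Rm=gframe(x,y,yaw);b=(slice(v0,v1),slice(u0,u1));G=(C[b]-O)@Rm;k=ok[b]
    print('bed z mm',np.median(((Q-O)@Rm)[:,2])*1e3)
    bed=k&(abs(G[...,2]+.028)<.0025)
    xs=np.arange(-.068,-.02,.006);E=[]
    for x0 in xs:
        s=G[bed&(abs(G[...,0]-x0)<.003)];
        if len(s)>20:E.append((x0,s[:,1].min(),s[:,1].max()))
    E=np.array(E)*1e3;print('bed edges y',np.round(E,1).tolist())
    hi=k&(G[...,2]>-.018);H=G[hi]*1e3
    h,e=np.histogram(H[:,0],np.arange(-90,40,1));print([(int(e[i]),int(h[i])) for i in range(len(h)) if h[i]>3])
    for r in((-85,-62),(-25,25)):
        s=H[(H[:,0]>r[0])&(H[:,0]<r[1])];print(r,len(s),'x',s[:,0].min(),s[:,0].max(),'y',np.percentile(s[:,1],[1,99]),'zmax',s[:,2].max())
E
```

```text
coarse 0.8834827144686299 slope 25.00784195882878 yaw -3.3663013367479104
bed z mm -27.772001397221874
bed edges y [[-68.0, -25.3, 24.4], [-62.0, -24.9, 24.4], [-56.0, -25.5, 24.6], [-50.0, -25.1, 24.5], [-44.0, -25.1, 24.6], [-38.0, -25.1, 24.4], [-32.0, -25.0, 24.6], [-26.0, -25.3, 24.6]]
[(-80, 16), (-79, 48), (-78, 51), (-77, 50), (-76, 51), (-75, 51), (-74, 51), (-73, 54), (-72, 119), (-71, 4), (-15, 55), (-14, 50), (-13, 50), (-12, 51), (-11, 8), (-4, 26), (-3, 55), (-2, 52), (-1, 50), (0, 27), (8, 40), (9, 49), (10, 54), (11, 54), (12, 23), (14, 21), (15, 8)]
(-85, -62) 495 x -79.41428915989681 -70.8087680857256 y [-19.01814205  18.76291911] zmax 5.828230368793728
(-25, 25) 676 x -15.09453567995139 15.27418340732188 y [-18.68917003  42.1856976 ] zmax 211.8274941087367
fine 0.9567757009345794 slope 25.148579547809963 yaw 2.178512512522733
bed z mm -28.398397141450463
bed edges y [[-68.0, -22.2, 27.7], [-62.0, -22.5, 27.8], [-56.0, -22.1, 27.4], [-50.0, -22.4, 27.0], [-44.0, -22.5, 27.6], [-38.0, -22.4, 26.8], [-32.0, -22.6, 27.1], [-26.0, -22.7, 26.8]]
[(-78, 15), (-77, 46), (-76, 50), (-75, 51), (-74, 49), (-73, 56), (-72, 54), (-71, 81), (-70, 108), (-69, 8), (-17, 22), (-16, 62), (-15, 103), (-9, 21), (-8, 55), (-7, 101), (-1, 13), (0, 61), (1, 90), (7, 11), (8, 59), (9, 86), (15, 8), (16, 55), (17, 82)]
(-85, -62) 518 x -77.90526895081075 -68.51376961348214 y [-15.31710172  21.76014373] zmax 5.059486027991221
(-25, 25) 830 x -16.417286157665796 17.966972050858434 y [-16.13138811  20.67504366] zmax 4.744641559809212
```

```bash
cat >> h.py <<'E'
def fitgauge(f,n,x,y,yaw):
    """refine (x,y,yaw) of a gauge from a depth picture"""
    C=cloud(f['d'],f['K'],f['D'],f['T']);C[f['d']<=0]=np.nan
    np_,pitch,th=(5,.008,.002) if n=='fine' else (3,.012,.004)
    for it in range(4):
        O,Rm=gframe(x,y,yaw);G=(C-O)@Rm;G=G[(abs(G[...,0]+.03)<.06)&(abs(G[...,1])<.035)&(abs(G[...,2]+.01)<.03)]
        bed=G[(abs(G[:,2]+.028)<.003)&(G[:,0]>-.066)&(G[:,0]<-.022)]
        zb=np.median(bed[:,2]);b=[]
        for x0 in np.arange(-.063,-.024,.003):
            s=bed[abs(bed[:,0]-x0)<.0015]
            if len(s)>15:b.append((x0,np.percentile(s[:,1],[1,99]).mean()))
        hi=G[G[:,2]>-.016];xt=[]
        for k in range(np_):
            c=(k-(np_-1)/2)*pitch;s=hi[abs(hi[:,0]-c)<pitch/2];xt.append(np.percentile(s[:,0],[2,98]).mean()-c)
        te=hi[abs(hi[:,0])<.022];sa=hi[abs(hi[:,0]+.074)<.006]
        yt=np.percentile(te[:,1],[1,99]).mean();ys=np.percentile(sa[:,1],[1,99]).mean()
        b=np.array(b);sl=np.polyfit(b[:,0],b[:,1],1)
        dx=np.mean(xt);sx=np.percentile(sa[:,0],[2,98]).mean()+.074
        dyaw=(yt-ys)/.074;d=Rm@np.array([dx,yt,0]);x+=d[0];y+=d[1];yaw+=dyaw
    print(n,'x %.4f y %.4f yaw %.2f'%(x,y,np.degrees(yaw)),'bed z',np.round(zb*1e3,2),'sad dx',np.round(sx*1e3,2),'teeth',np.round(np.array(xt)*1e3,2),'bed line',np.round([sl[0]*57.3,np.polyval(sl,-.04)*1e3],2))
    return x,y,yaw
def fitbolt(P):
    """bolt on the table: P = cloud of its points. returns origin, axis"""
    P=P[P[:,2]>.008];c=P.mean(0);a=np.linalg.svd((P-c)[:,:2])[2][0]
    a=np.r_[a,0]*(-np.sign(a[0]))          # towards the robot = tip
    for _ in range(4):
        l=np.r_[-a[1],a[0],0];s=(P-c)@a;t=(P-c)@l
        x0,x1=np.percentile(s,[.3,99.7]);o=c+a*(x1-.027)
        u=(P-o)@a;k=(u>-.082)&(u<-.026);xs=[];ys=[]
        for q in np.arange(-.08,-.027,.004):
            m=abs(u-q)<.002
            if m.sum()>8: xs.append(q);ys.append(np.percentile(((P-o)@l)[m],[3,97]).mean())
        sl=np.polyfit(xs,ys,1);a=a+l*sl[0];a/=np.linalg.norm(a);c=o+l*np.polyval(sl,-.05);c=c+0*a
        c[2]=0
    l=np.r_[-a[1],a[0],0];s=(P-c)@a;x0,x1=np.percentile(s,[.3,99.7])
    return c,a,l,s,x0,x1
E
python3 - <<'E'
from h import *
f=np.load('wg.npz');g={}
for n,a in dict(coarse=(.537,.2515,np.radians(-3.4)),fine=(.578,.08,np.radians(1.5))).items():fitgauge(f,n,*a)
f=np.load('wb.npz');C=cloud(f['d'],f['K'],f['D'],f['T']);C[f['d']<=0]=np.nan
for n in('fine_bolt1','coarse_bolt0'):
    P=C[cv2.dilate(np.load(f'm_{n}.npy').astype(np.uint8),np.ones((5,5)))>0];P=P[~np.isnan(P[:,0])]
    c,a,l,s,x0,x1=fitbolt(P);P=P[P[:,2]>.008]
    t=(P-c)@l
    print(n,'c',c,'yaw',np.degrees(np.arctan2(-a[1],-a[0])),'len',(x1-x0)*1e3)
    # profile of top height along the axis, 1mm bins
    s=s*1e3
    print([(int(q),round(float(np.percentile(P[abs(s-q)<.7,2],90)*1e3),1)) for q in np.arange(np.floor(x0*1e3),x1*1e3+1,1) if (abs(s-q)<.7).sum()>2])
t=status.get_obs()['t']
yaw=np.radians(-1);O,Rm=gframe(.558,.164,yaw)
arm.goto(O+Rm@[-.01,0,.13],quat(Rm[:,0],-Rm[:,2]));print('t',status.get_obs()['t'])
f=shot('wrist','wg2');f=np.load('wg2.npz')
for n,a in dict(coarse=(.537,.2515,np.radians(-3.4)),fine=(.578,.08,np.radians(1.5))).items():fitgauge(f,n,*a)
E
```

```text
coarse x 0.5386 y 0.2514 yaw -3.23 bed z -28.41 sad dx 0.3 teeth [ 0.46 -0.25 -0.23] bed line [ 0.34 -0.06]
fine x 0.5772 y 0.0752 yaw 1.39 bed z -28.06 sad dx 0.01 teeth [-0.08 -0.04  0.04  0.05  0.05] bed line [ 0.28 -0.5 ]
fine_bolt1 c [ 0.52656406 -0.12305807  0.        ] yaw 7.015262291452899 len 126.04901863902867
[(-99, 28.8), (-98, 28.7), (-97, 28.0), (-96, 28.4), (-95, 28.5), (-94, 28.7), (-93, 28.8), (-92, 28.3), (-91, 28.3), (-90, 28.3), (-89, 28.2), (-88, 28.1), (-87, 28.2), (-86, 28.3), (-85, 28.5), (-84, 28.5), (-83, 23.7), (-82, 22.8), (-81, 22.8), (-80, 23.1), (-79, 23.1), (-78, 22.9), (-77, 22.4), (-76, 22.7), (-75, 22.9), (-74, 22.6), (-73, 23.0), (-72, 23.1), (-71, 23.0), (-70, 23.0), (-69, 23.2), (-68, 22.8), (-67, 23.0), (-66, 22.6), (-65, 22.8), (-64, 22.6), (-63, 22.5), (-62, 22.4), (-61, 22.4), (-60, 22.6), (-59, 22.7), (-58, 22.5), (-57, 22.9), (-56, 22.6), (-55, 22.5), (-54, 22.5), (-53, 22.5), (-52, 22.5), (-51, 22.2), (-50, 22.7), (-49, 22.9), (-48, 22.6), (-47, 22.6), (-46, 22.6), (-45, 22.4), (-44, 22.7), (-43, 22.5), (-42, 22.4), (-41, 22.7), (-40, 22.9
[... 2055 characters left out ...]
0), (-12, 23.3), (-11, 23.0), (-10, 22.7), (-9, 23.5), (-8, 25.2), (-7, 26.1), (-6, 26.9), (-5, 27.1), (-4, 26.8), (-2, 23.0), (-1, 22.6), (0, 22.6), (1, 22.5), (2, 22.1), (3, 23.2), (4, 24.6), (5, 26.6), (6, 27.6), (7, 26.9), (8, 26.6), (9, 24.5), (10, 22.8), (11, 22.8), (12, 22.9), (13, 23.0), (14, 23.0), (15, 22.8), (16, 25.7), (17, 27.0), (18, 27.2), (19, 27.2), (20, 27.5), (22, 22.9), (23, 23.0), (24, 23.2), (25, 22.4), (26, 22.9), (27, 22.4), (28, 21.6)]
t 6.625
coarse x 0.5382 y 0.2513 yaw -3.01 bed z -28.21 sad dx 0.23 teeth [-0.02  0.12 -0.12] bed line [-0.57  0.1 ]
fine x 0.5773 y 0.0750 yaw 8.30 bed z -28.28 sad dx -0.11 teeth [ 0.24  0.06 -0.12 -0.07 -0.05] bed line [-5.88  2.07]
```

Both gauge measurements agree to within 0.5 mm, apart from a finger occlusion in the second view of the fine gauge's saddle. I have the bolt poses, so I'll grasp the fine bolt and measure the thread in hand.

```bash
cat >> h.py <<'E'
G=dict(fine=(.5772,.0751,np.radians(1.45)),coarse=(.5384,.25135,np.radians(-3.1)))
B=dict(fine=((.52656,-.12306),7.015),coarse=((.45370,-.32556),-10.86))
def pick(n):
    (x,y),w=B[n];w=np.radians(w);a=-np.array([np.cos(w),np.sin(w),0])
    o=np.array([x,y,0])+.00045*a;g=o-.046*a;q=quat(a,(0,0,-1))
    arm.goto(g+[0,0,.10],q);arm.movel(g+[0,0,.004],feed=.1)
    ob=status.get_obs();print('at',ob['ee_pos'],ob['t'])
    fingers.grab();ob=status.get_obs();print('grab w',ob['gripper_width'],'f',ob['gripper_force'],ob['t'],ob['ee_pos'])
    arm.movel(g+[0,0,.12],feed=.15)
def inhand(n,tag):
    arm.pause(.15);shot('wrist',tag);f=np.load(tag+'.npz');He=viewer.camera_info('wrist')['hand_eye']
    C=cloud(f['d'],f['K'],f['D'],He);C[f['d']<=0]=np.nan
    P=C[(abs(C[...,1])<.018)&(C[...,0]>.013)&(C[...,0]<.09)&(abs(C[...,2]+.015)<.025)]*1e3
    print('n',len(P))
    xs=np.arange(13,85,1)
    for x in xs:
        s=P[abs(P[:,0]-x)<.5]
        if len(s)>3: print((int(x),len(s),round(float(np.percentile(s[:,2],8)),1),*np.round(np.percentile(s[:,1],[3,97]),1)),end=' ')
    print()
E
python3 - <<'E'
from h import *
pick('fine');inhand('fine','hf');print(status.get_obs()['t'],status.get_obs()['contact_force'])
E
```

```text
at [ 0.57243794 -0.11764932  0.0046478 ] 8.9333
grab w 0.015999209438822624 f 58.49794149398804 9.5667 [ 0.57188507 -0.11749984  0.00430145]
n 12497
(13, 68, -30.0, np.float64(-13.1), np.float64(9.4)) (14, 118, -18.4, np.float64(-7.9), np.float64(8.7)) (15, 139, -18.5, np.float64(-7.4), np.float64(8.9)) (16, 137, -18.6, np.float64(-7.7), np.float64(8.5)) (17, 132, -18.5, np.float64(-7.7), np.float64(8.9)) (18, 142, -18.6, np.float64(-7.8), np.float64(8.8)) (19, 136, -18.5, np.float64(-7.3), np.float64(8.8)) (20, 141, -18.5, np.float64(-7.1), np.float64(8.8)) (21, 135, -18.6, np.float64(-7.2), np.float64(8.8)) (22, 120, -18.5, np.float64(-6.4), np.float64(8.0)) (23, 45, -19.0, np.float64(-4.6), np.float64(5.8)) (25, 63, -22.8, np.float64(-11.4), np.float64(13.0)) (26, 232, -23.4, np.float64(-11.7), np.float64(12.9)) (27, 492, -22.9, np.float64(-12.3), np.float64(13.6)) (28, 629, -21.0, np.float64(-10.7), np.float64(12.5)) (29, 145, -18.4, np.float64(-7.7), np.float64(9.1)) (30, 153, -18.4, np.float64(-7.0), np.float64(8.6)) (31, 101, -18.6, np.float64(-6.3), np.float64(7.9)) (32, 8, -
[... 1553 characters left out ...]
.6), np.float64(8.6)) (62, 183, -18.5, np.float64(-7.8), np.float64(8.6)) (63, 182, -18.5, np.float64(-7.4), np.float64(8.8)) (64, 155, -18.6, np.float64(-7.5), np.float64(8.5)) (65, 116, -23.2, np.float64(-10.8), np.float64(11.3)) (66, 302, -23.3, np.float64(-11.7), np.float64(12.9)) (67, 328, -23.3, np.float64(-11.6), np.float64(13.2)) (68, 389, -21.3, np.float64(-10.6), np.float64(11.8)) (69, 201, -18.5, np.float64(-8.0), np.float64(9.0)) (70, 186, -18.4, np.float64(-7.8), np.float64(8.8)) (71, 203, -18.4, np.float64(-7.6), np.float64(8.7)) (72, 191, -18.5, np.float64(-7.7), np.float64(9.0)) (73, 289, -18.1, np.float64(-7.2), np.float64(8.3)) 
10.6917 [ 0.40939674  0.88785165 -1.52009098]
```

View pics/hf.png

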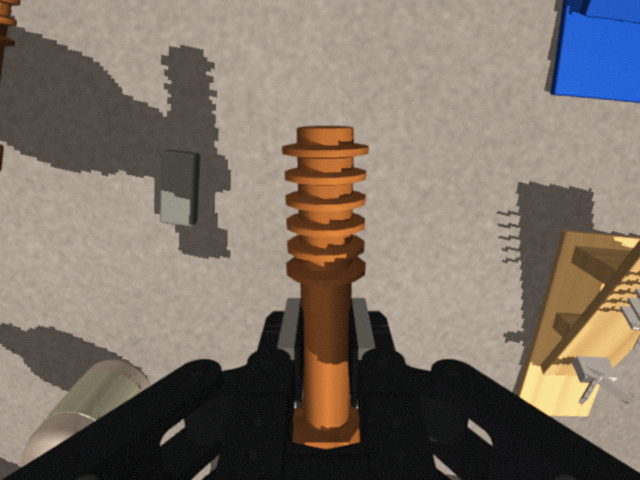

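The fine bolt is held square by the shank, with its ridges between pixel rows 150 and 268. The thread middle is 46.3 mm along tool x and the axis 9.5 mm behind the TCP. I'll place it next.

```bash
cat >> h.py <<'E'
def place(n,tx,ty,tz):
    O,Rm=gframe(*G[n]);q=quat(Rm[:,0],-Rm[:,2]);Rt=R.from_quat(q).as_matrix();off=Rt@np.array([tx,ty,tz])
    tcp=lambda h,dx=0:O+Rm@np.array([dx,0,h])-off
    p=status.get_obs()['ee_pos'];arm.movel(np.r_[p[:2],.21],feed=.2)
    arm.goto(tcp(.11),q);arm.movel(tcp(.02),feed=.15);arm.pause(.2)
    f0=status.get_obs()['contact_force'];ok=None
    for h in (.010,.007,.005,.004,.003,.0022,.0015,.001,.0005,0,-.0004,-.0008):
        arm.movel(tcp(h),feed=.03);arm.pause(.05);o=status.get_obs();df=(o['contact_force']-f0)@Rm
        print(h,np.round(df,1),np.round(((o['ee_pos']+off-O)@Rm)*1e3,2))
        if df[2]>4: break
    print('t',status.get_obs()['t']);return tcp
E
python3 - <<'E'
from h import *
place('fine',.0463,.0005,-.0095)
E
```

```text
0.01 [ 0.8  0.3 -1.4] [-0.01  0.    9.92]
0.007 [ 1.7  0.3 -0. ] [ 0.03 -0.01  6.92]
0.005 [ 1.2  1.2 -0.9] [ 0.03 -0.01  4.95]
0.004 [0.8 0.9 1.3] [0.02 0.   3.97]
0.003 [1.6 0.2 0.6] [ 0.04 -0.01  2.94]
0.0022 [ 1.2  0.2 -1.1] [0.01 0.03 2.17]
0.0015 [ 1.7  0.7 -0.1] [ 0.02 -0.02  1.48]
0.001 [ 1.2  0.6 -0.8] [0.   0.01 1.  ]
0.0005 [2.2 0.5 0.8] [-0.03  0.03  0.57]
0 [2.  0.7 1.8] [-0.11 -0.01  0.4 ]
-0.0004 [3.6 0.7 4.9] [-0.12  0.    0.33]
t 16.675
```

Contact came at about 0.4 mm, not at 5 mm, so the thread is down between the teeth. I'll release, back off along the normal and check.

```bash
cat >> h.py <<'E'
def release(n,tag):
    O,Rm=gframe(*G[n]);p=status.get_obs()['ee_pos']
    fingers.open_gripper();arm.pause(.2);arm.movel(p+Rm[:,2]*.15,feed=.2);arm.pause(.2)
    shot('wrist',tag);f=np.load(tag+'.npz');C=cloud(f['d'],f['K'],f['D'],f['T']);C[f['d']<=0]=np.nan
    Q=(C-O)@Rm*1e3;Q=Q[(abs(Q[...,1])<13)&(abs(Q[...,0]+35)<70)&(Q[...,2]>0)&(Q[...,2]<30)]
    for a,b,w in((-68,-28,'shank'),(-99,-86,'head')):
        s=Q[(Q[:,0]>a)&(Q[:,0]<b)];print(w,len(s),'top z lo/hi half',[round(float(np.percentile(k[:,2],92)),2) for k in(s[s[:,0]<(a+b)/2],s[s[:,0]>=(a+b)/2]) if len(k)>5])
    r=Q[(Q[:,2]>11.5)&(abs(Q[:,0])<26)];h,e=np.histogram(r[:,0],np.arange(-26,28,1));print([(int(e[i]),int(h[i])) for i in range(len(h)) if h[i]])
    print('core z',np.percentile(Q[(Q[:,0]>23)&(Q[:,0]<27),2],90),'xrange',np.nanmin(Q[:,0]),Q[:,0].max(),'t',status.get_obs()['t'])
E
python3 - <<'E'
from h import *
release('fine','rf')
E
```

```text
shank 1402 top z lo/hi half [8.98, 9.02]
head 592 top z lo/hi half [14.6, 14.56]
[(-22, 18), (-21, 28), (-20, 37), (-19, 2), (-14, 18), (-13, 30), (-12, 24), (-11, 2), (-6, 13), (-5, 34), (-4, 20), (-3, 1), (2, 14), (3, 22), (4, 30), (5, 1), (10, 6), (11, 34), (12, 25), (13, 5), (18, 16), (19, 43), (20, 21), (21, 15)]
core z 8.785645235618372 xrange -100.95834695656706 26.450764077746452 t 18.7
```

View pics/rf.png

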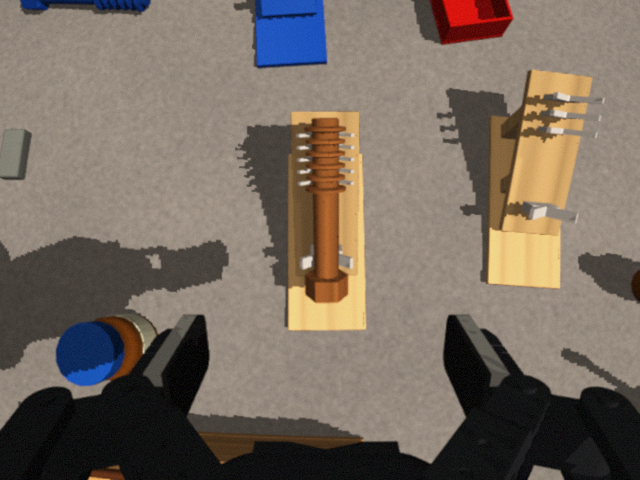

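The fine bolt is seated in the fine gauge: shank top is at 9.0 mm at both ends, the core at 8.8 mm, and the ridges (rows 130–185) sit between the teeth. Next is the coarse bolt.

```bash
python3 - <<'E'
from h import *
# go up and round before turning down over the coarse bolt
p=status.get_obs()['ee_pos'];arm.movel(np.r_[p[:2],.27],feed=.25)
pick('coarse');inhand('coarse','hc');print(status.get_obs()['t'])
E
```

```text
at [ 0.49904676 -0.33456024  0.00469405] 22.0417
grab w 0.01554754127518824 f 58.491575717926025 22.675 [ 0.49856092 -0.33436878  0.00432943]
n 12070
(13, 82, -39.6, np.float64(-14.7), np.float64(15.6)) (14, 136, -18.5, np.float64(-7.6), np.float64(9.1)) (15, 131, -18.4, np.float64(-7.2), np.float64(8.6)) (16, 135, -18.8, np.float64(-8.0), np.float64(9.0)) (17, 126, -18.6, np.float64(-7.6), np.float64(8.7)) (18, 142, -18.8, np.float64(-7.2), np.float64(8.6)) (19, 142, -18.8, np.float64(-7.9), np.float64(8.9)) (20, 138, -18.6, np.float64(-7.9), np.float64(8.9)) (21, 153, -18.8, np.float64(-7.9), np.float64(8.5)) (22, 134, -18.7, np.float64(-7.5), np.float64(8.9)) (23, 130, -18.6, np.float64(-6.7), np.float64(8.2)) (24, 85, -18.9, np.float64(-5.3), np.float64(6.9)) (25, 7, -19.8, np.float64(-0.8), np.float64(4.4)) (26, 14, -22.2, np.float64(-11.2), np.float64(11.6)) (27, 175, -23.3, np.float64(-11.5), np.float64(13.0)) (28, 235, -23.7, np.float64(-11.9), np.float64(12.6)) (29, 256, -23.4, np.float64(-11.8), np.float64(13.1)) (30, 691, -22.6, np.float64(-11.9), np.float64(13.3)) (31, 37
[... 1557 characters left out ...]
at64(9.1)) (61, 178, -18.5, np.float64(-7.1), np.float64(8.7)) (62, 67, -21.0, np.float64(-7.3), np.float64(8.5)) (63, 252, -23.3, np.float64(-11.4), np.float64(13.3)) (64, 297, -23.4, np.float64(-11.7), np.float64(13.0)) (65, 294, -23.6, np.float64(-11.6), np.float64(13.3)) (66, 414, -22.9, np.float64(-11.5), np.float64(13.0)) (67, 284, -19.5, np.float64(-8.8), np.float64(10.2)) (68, 187, -18.4, np.float64(-7.4), np.float64(9.0)) (69, 198, -18.6, np.float64(-7.6), np.float64(8.7)) (70, 187, -18.3, np.float64(-7.2), np.float64(8.8)) (71, 203, -18.5, np.float64(-7.5), np.float64(8.9)) (72, 189, -18.3, np.float64(-7.5), np.float64(9.0)) (73, 272, -18.0, np.float64(-6.8), np.float64(8.6)) 
23.8
```

```bash
sed -i 's/np.r_\[p\[:2\],.21\],feed=.2)/np.r_[p[:2],.27],feed=.2)/; s/arm.goto(tcp(.11),q);/arm.goto(tcp(.15),q);/' h.py; python3 - <<'E'
from h import *
place('coarse',.0465,.0005,-.0095)
E
```

```text
0.01 [-1.7  1.1 -1.2] [ 0.03 -0.04  9.9 ]
0.007 [-1.8  0.6 -1.3] [ 0.06 -0.02  6.92]
0.005 [-0.3  0.7 -1.1] [0.04 0.05 4.9 ]
0.004 [-0.6 -0.3 -0.4] [0.03 0.01 3.98]
0.003 [-1.  -0.  -1.3] [-0.   -0.02  2.97]
0.0022 [-0.   0.6 -0.7] [0.02 0.01 2.15]
0.0015 [-0.8  0.2 -2. ] [ 0.04 -0.01  1.44]
0.001 [-1.8 -0.1 -1.3] [ 0.03 -0.02  0.97]
0.0005 [-0.9  0.2 -1. ] [0.01 0.05 0.51]
0 [-0.1  1.5  0.7] [-0.01  0.08  0.11]
-0.0004 [0.  0.3 2.2] [-0.09  0.08 -0.02]
-0.0008 [1.3 1.8 4.4] [-0.1   0.05 -0.1 ]
t 31.9083
```

```bash
python3 - <<'E'
from h import *
release('coarse','rc')
arm.goto(np.array([.40,.45,.30]),quat((-1,0,0),(0,0,-1)))
shot('scene','end');o=status.get_obs();print(o['t'],o['contact_force'])
E
```

```text
shank 1398 top z lo/hi half [8.85, 8.8]
head 600 top z lo/hi half [14.63, 14.54]
[(-21, 20), (-20, 34), (-19, 31), (-18, 34), (-17, 4), (-9, 15), (-8, 19), (-7, 34), (-6, 17), (-5, 8), (3, 9), (4, 31), (5, 25), (6, 26), (7, 4), (15, 9), (16, 41), (17, 37), (18, 22), (19, 10)]
core z 8.603508747362465 xrange -101.55220871767814 25.871275547924814 t 33.9333
35.2667 [ 0.7224087  -0.01652199  0.18111739]
```

View pics/rc.png

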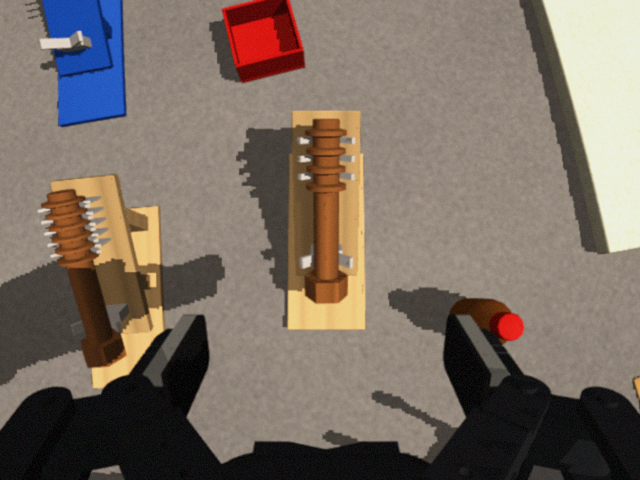

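View pics/end.png

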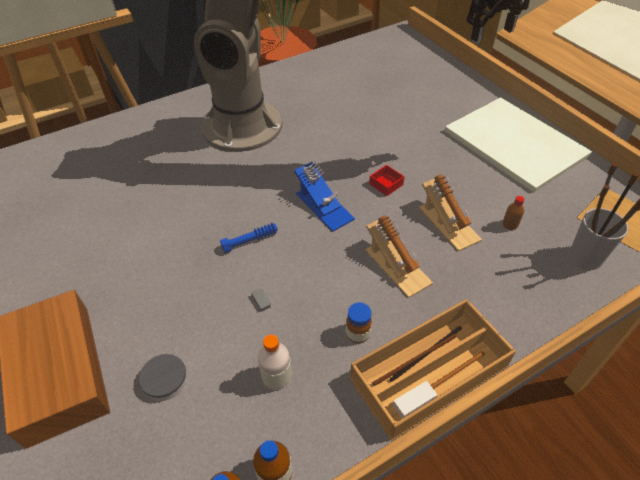

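Both bolts sit down in their matching gauges: fine at scene pixel (400,245), coarse at (450,205). Everything else is where it was, so I'll hand the job in.

```bash
python3 -c "
from plant import workorder
print(workorder.sign_off())"
```

```text
the job is handed in; nothing more can be done
None
```

I laid both bolts head-low in their matching gauges, fully down between the teeth, let go and signed the job off at about 35 s; the final picture shows nothing else disturbed.

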